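Uncover the carton and tip a tray of furniture feet into it

TASK

At the packing bench, slide the dark cover board (it has an orange rib to hold) off the open carton, back onto the closed box behind it and centred there, keeping it flat and never lifting it clear. Then carry the tray (blue bar) over the carton and tip it so that all four wooden feet slide out into the carton; do not touch the feet with the gripper. Set the empty tray flat on the bench again and let go; leave the two boxes and everything else on the bench where they are.

Things in the scene. Friction and masses are not known exactly. Their poses are not given: they have to be found in the camera images.
- carton: open brown cardboard carton standing on the bench, 170 (x) x 210 (y) x 90 high, walls 6 thick, inner floor 15 above the bench; heavy (2.5 kg). Origin: centre of its underside, z up; +x points to the closed box behind it. It stands either left or right of the robot, the tray on the other side; yaw within 0.25 rad. Sizes in mm.
- closed_box: sealed brown carton with a pale tape stripe, 180 (x) x 210 (y) x 88 high, 2.5 kg, right behind the open carton (away from the robot), 8 mm gap, in line with it (within 8 mm sideways), its top 2 mm lower than the carton's rim. Origin: centre of its underside, same axes as the carton. Sizes in mm.
- cover: loose dark brown hardboard cover lying flat over the open carton, 180 (x) x 220 (y) x 5 thick, 0.22 kg, with an upright orange grip rib on top. Origin: centre of the board's underside; z up, +x about along the carton's +x (up to 0.08 rad and 6 mm off). Sizes in mm.
- cover_grip (a point): middle of the orange rib's sides near its top: the rib is 14 thick (cover's x) x 90 long (cover's y) and stands 38 above the board, at cover x = -40; this point is 25 above the board's upper face and 13 below the rib's top. Axes as the cover. Sizes in mm.
- tray: steel tray, floor 200 (x) x 134 (y) x 4 thick, walls 32 high (from the underside) on both long sides and on the +x end; the -x end is open and flat: the pieces slide out there. A fixed blue carrying bar spans it crosswise above the middle. 0.35 kg give or take 20 %, it carries the four feet. Smooth: the feet start to slide at 18 to 26 degrees of tilt. Origin: centre of its underside, z up. Yaw 0 has the open end towards the robot; yaw within 0.7 rad. Sizes in mm.
- tray_bar (a point): centre of the tray's blue bar, 95 above the tray's underside; bar 14 thick (tray x) x 22 high x 146 long (tray y), free between its end posts over 134. Axes as the tray. Sizes in mm.
- tray_lip (a point): middle of the tray's open edge, tray x = -100, on the upper face of the floor. Axes as the tray. Sizes in mm.
- foot1: chunky pale wooden furniture foot, block 60 (x) x 36 (y) x 30 (z), black pad on its +x end, about 50 g, lying loose on the tray floor. Origin: its centre. Sizes in mm.
- foot2: chunky pale wooden furniture foot, block 60 (x) x 36 (y) x 30 (z), black pad on its +x end, about 50 g, lying loose on the tray floor. Origin: its centre. Sizes in mm.
- foot3: chunky pale wooden furniture foot, block 60 (x) x 36 (y) x 30 (z), black pad on its +x end, about 50 g, lying loose on the tray floor. Origin: its centre. Sizes in mm.
- foot4: chunky pale wooden furniture foot, block 60 (x) x 36 (y) x 30 (z), black pad on its +x end, about 50 g, lying loose on the tray floor. Origin: its centre. Sizes in mm.
- jar: Bystander: green jar with white lid, 60 diameter, 110 high, between carton and tray near the robot. Origin: centre of its underside. Sizes in mm.
- foam_roll: Bystander: white foam roll standing on end, 54 diameter, 150 high, between carton and tray. Origin: centre of its underside. Sizes in mm.
- tape: Bystander: roll of amber packing tape lying flat, 110 diameter, 48 high, at the left or right outer side. Origin: centre of its underside. Sizes in mm.
- scraper: Bystander: scraper with yellow handle, 200 long (about x), 30 high, at the left or right outer side. Origin: on the bench under the middle of the handle; the blade lies to +x. Sizes in mm.
- small_box: Bystander: white and orange small packed box 45 x 120 x 40 high, behind the tray's closed end. Origin: centre of its underside. Sizes in mm.
There are look-alikes about, which are no part of the job. What is shaped like the tray but green is not meant. What is shaped like the foot3 but red is not meant.

How it is judged:
On the way, in this order (a step that is already met when the one before it is completed fails the run):
1. the cover lies flat and centred on the closed box (horizontal distance between cover and closed_box below 0.045 m and x of cover in the frame of carton above 0.15 m and z of cover in the frame of closed_box between 0.084 and 0.094 m and linear speed of cover below 0.03 m/s), for 0.2 s.
2. the tray is tipped with its open edge over the carton (angle between tray's own z axis and vertical above 0.3 rad and x of tray_lip in the frame of carton between -0.085 and 0.085 m and y of tray_lip in the frame of carton between -0.105 and 0.105 m), for 0.1 s.
At the end, for the whole second after the job is handed in: All four feet rest inside the carton, centres below 85 mm; the cover lies flat on the closed box, centre within 45 mm of the box's centre and at least 150 mm behind the carton's; the tray stands at rest, flat on the bench (within 8 mm, tilt under 0.06 rad) (all of step 1 and height (world z) of tray below 0.008 m and angle between tray's own z axis and vertical below 0.06 rad and linear speed of tray below 0.02 m/s and x of foot1 in the frame of carton between -0.079 and 0.079 m and y of foot1 in the frame of carton between -0.099 and 0.099 m and z of each of foot1, foot2, foot3, foot4 in the frame of carton below 0.085 m and linear speed of each of foot1, foot2, foot3, foot4 below 0.03 m/s and x of foot2 in the frame of carton between -0.079 and 0.079 m and y of foot2 in the frame of carton between -0.099 and 0.099 m and x of foot3 in the frame of carton between -0.079 and 0.079 m and y of foot3 in the frame of carton between -0.099 and 0.099 m and x of foot4 in the frame of carton between -0.079 and 0.079 m and y of foot4 in the frame of carton between -0.099 and 0.099 m); the robot touches nothing.
It fails at once if the cover is lifted more than 20 mm, tilted over 0.2 rad or dropped (height (world z) of cover above 0.11 m or height (world z) of cover below 0.075 m or angle between cover's own z axis and vertical above 0.2 rad).
It fails at once if the gripper touches a foot (contact force between the fingers and foot1 above 1 N or contact force between the fingers and foot2 above 1 N or contact force between the fingers and foot3 above 1 N or contact force between the fingers and foot4 above 1 N).
It fails at once if a bystander is moved more than 30 mm (distance of any of jar, foam_roll, tape, scraper, small_box from where it was at the start of the episode above 0.03 m).
It fails at once if the carton or the closed box is shifted more than 25 mm (distance of any of carton, closed_box from where it was at the start of the episode above 0.025 m).
It also fails if it takes over 72 s, if anything falls off the work surface, if the arm or the gripper's body presses on something with over 40 N, if the wrist force passes 120 N, or if a joint passes its speed limit or range.

ROBOT

A 6-joint arm with a two-finger parallel gripper is mounted at the origin on the work surface. World frame = base frame: x ahead of the robot, y to its left, z up, the work surface at z = 0. Lengths are in m, angles in rad, forces in N, time in s.
With the tool pointing down it reaches from about 0.225 to 0.875 m from the base axis. Payload 3.4 kg.
Tool frame: the origin (TCP) lies on the mounting face of the last link; the fingertips stand 173 mm ahead of it and the grasp point (between the pads) lies 155 mm ahead of it; z points along the fingers, y is the direction in which the jaws open and shut (so a half turn about z gives the same grasp; the last joint's range is limited). The gripper opens to 85 mm and grips with 20 to 120 N. Pads are 22 mm wide; open, the fingers measure 114 mm over their backs; the gripper's body (76 mm by 85 mm) begins 54 mm behind the grasp point. The pads swing forward as they close: fully open they stand 13 mm farther back than shut.
Start: joints at [1.181, 0.276, 1.505, -0, 1.361, -0.121], TCP at [0.153, 0.554, 0.405] pointing down, gripper open.
Joint ranges: [-2.89, 2.89], [-0.75, 2.08], [0.22, 2.7], [-1.18, 4.32], [0.11, 2.71], [-2.7, 2.7]. Speed limits (rad/s): [2.57, 2.57, 3.14, 3.14, 3.14, 3.14].

INTERFACE

Orientations are given as a unit quaternion [x, y, z, w].
In Python, from plant import bot, camera, camera_model, job gives the robot as it stands. The module is installed in compiled form; this text tells all that it offers.
- The arm moves only by the shell command python3 -m jog 'ROWS' [FORCE]. ROWS is JSON, a list that holds one entry, the list of rows, each a list of 5 numbers: the shift along the tool's x, y, z in mm, then the turn about the tool's z in degrees, then the opening, from 0 (shut) to 1 (fully open). In form: [[[tx, ty, tz, spin, grip], ...]]. A call has 1 to 12 rows; each row is the pose to reach, as a shift and turn from the pose commanded when the call began, along the tool's axes at that moment; what a row does not reach only later rows make up. A row lasts 1/10 s, in which the tool goes at most 50 mm and 8.59 degrees, less where a joint would pass 70% of its speed; a pose out of reach is approached as far as the arm can. A call with a gripper value outside its range is refused whole. The fingers move at their own pace and stop on an object; FORCE is the grip in N (left out, the last holds). Time passes only in rows, so rows that repeat a pose let the fingers close. It gives the time, the measured TCP pose, the force and the opening at its end, in the units of the state.
- bot.state(): the state, without advancing time (a new reading comes with each control period).
- camera(name): name is "scene" or "top" or "wrist"; returns the picture (400x640x3 uint8, red, green, blue); there is no depth.
- camera_model(name): a dict with "mtx" (3x3 intrinsics, pixels), "R" (3x3) and "t" (3): a world point X has camera coordinates R X + t; the wrist camera has in their place "mount" (4x4, takes a point from camera to tool coordinates, whose origin is the TCP and whose axes are the flange's). Camera axes: x right, y down, z forward; pixel columns grow to the right and rows downward; lengths in m; the calibration is good to about 2 mm. A picture is of the moment at which its call begins: read the wrist's pose just before it. camera_model takes no time and is no camera call.
- job.hand_in(): hands the job in, once; it reports no verdict.
The state is a dict: "t": time; "joints": joint angles; "qvel": joint speeds; "tau": joint torques, N m; "eef_pos": TCP position; "eef_rot": TCP orientation; "contact_force": force on the tool from outside, world axes, zero at the start; "wrist_torque": the same for the moment, N m; "finger_gap": opening from 0.0 (shut) to 1.0 (fully open).
Only numpy, scipy, OpenCV 4.12 (cv2) and the standard library are available. Lean on these libraries where they do the work, as an engineer would, in place of code of your own. Each camera call takes 0.05 s, during which the arm holds its last target.

## Working session

There is one attempt and no reset: what is moved stays moved. The work goes in short steps, Python scripts to look and compute and a shell command to move; the robot and the scene stay as the last step left them, time stands still between calls to the robot, and variables do not carry over. Pictures are saved under pics/ and viewed, and the job is handed in when it is done.

```bash
mkdir -p pics; ls; python3 - <<'E'
from plant import bot,camera,camera_model
import cv2
s=bot.state();print(s)
for n in ["scene","top","wrist"]:
    im=camera(n);cv2.imwrite(f"pics/{n}0.png",im[:,:,::-1]);print(n,camera_model(n))
E
```

```text
pics
{'t': 0.0, 'joints': array([ 1.18103458e+00,  2.76571347e-01,  1.50612837e+00,  2.57072554e-05,
        1.36066334e+00, -1.20986861e-01]), 'qvel': array([-0.00034127, -0.00119315, -0.00042732,  0.00069263, -0.00100699,
        0.00032324]), 'tau': array([ 1.50074825e-04, -4.16786671e+01, -2.45802355e+01, -4.46292579e-04,
        1.13081338e-02, -6.99628771e-06]), 'eef_pos': array([0.15260444, 0.55416201, 0.4038548 ]), 'eef_rot': array([ 1.33985918e-01,  9.90982840e-01, -8.53321484e-04, -2.35770307e-04]), 'contact_force': array([ 0.46688216, -0.46229888, -0.5040198 ]), 'wrist_torque': array([0.02238062, 0.03006299, 0.00729264]), 'finger_gap': 0.9960090449259007}
scene {'mtx': array([[418.8805475 ,   0.        , 319.62963162],
       [  0.        , 418.8805475 , 203.73446606],
       [  0.        ,   0.        ,   1.        ]]), 'R': array([[-0.86668628,  0.49881899,  0.0058742 ],
       [ 0.36564526,  0.6432223 , -0.6727322 ],
       [-0.33935001, -0.58089989, -0.73986275]]), 't': array([ 0.38550962, -0.16269299,  1.64431686])}
top {'mtx': array([[370.53262479,   0.        , 314.00152327],
       [  0.        , 370.53262479, 204.91492355],
       [  0.        ,   0.        ,   1.        ]]), 'R': array([[-0.01538847, -0.99982008, -0.01109091],
       [-0.99669858,  0.01622291, -0.07955352],
       [ 0.07971913,  0.00983008, -0.99676889]]), 't': array([0.09025304, 0.52498715, 1.45802606])}
wrist {'mtx': array([[283.07712644,   0.        , 320.94559654],
       [  0.        , 283.07712644, 201.80228563],
       [  0.        ,   0.        ,   1.        ]]), 'mount': array([[ 1.99782238e-05, -9.54398305e-01, -2.98536220e-01,
         7.54317058e-02],
       [ 9.99999995e-01,  4.74526282e-05, -8.47819545e-05,
         1.75252894e-04],
       [ 9.50820819e-05, -2.98536217e-01,  9.54398302e-01,
         3.01855526e-02],
       [ 0.00000000e+00,  0.00000000e+00,  0.00000000e+00,
         1.00000000e+00]])}
```

View pics/top0.png

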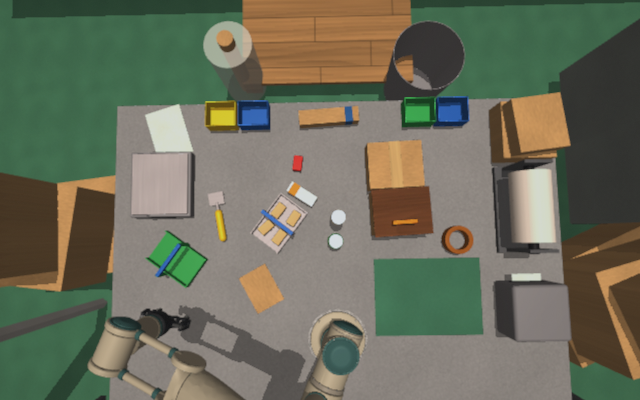

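View pics/scene0.png

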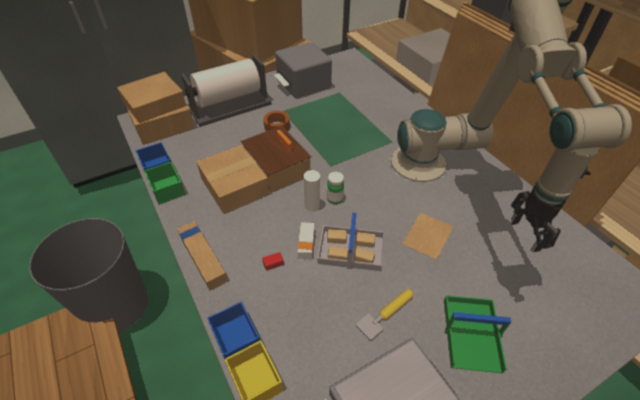

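View pics/wrist0.png

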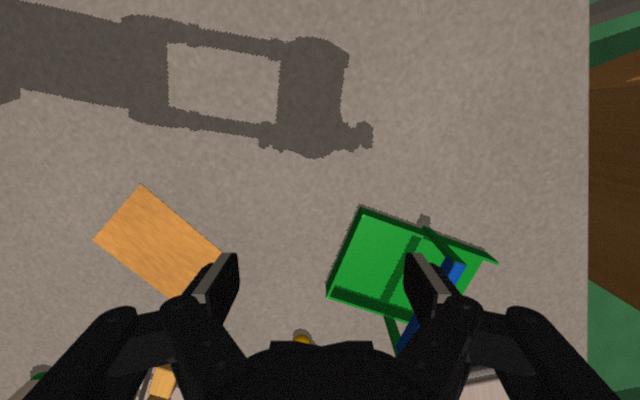

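```bash
python3 - <<'E'
import cv2
im=cv2.imread("pics/top0.png")
cv2.imwrite("pics/c1.png",cv2.resize(im[130:250,350:480],None,fx=6,fy=5,interpolation=cv2.INTER_CUBIC)[:, :])
cv2.imwrite("pics/c2.png",cv2.resize(im[170:260,240:350],None,fx=6,fy=6,interpolation=cv2.INTER_CUBIC))
im=cv2.imread("pics/scene0.png")
cv2.imwrite("pics/c3.png",cv2.resize(im[150:280,280:400],None,fx=4.5,fy=4.5,interpolation=cv2.INTER_CUBIC))
cv2.imwrite("pics/c4.png",cv2.resize(im[110:220,190:320],None,fx=5,fy=5,interpolation=cv2.INTER_CUBIC))
E
```

```text
(no output)
```

View pics/c1.png

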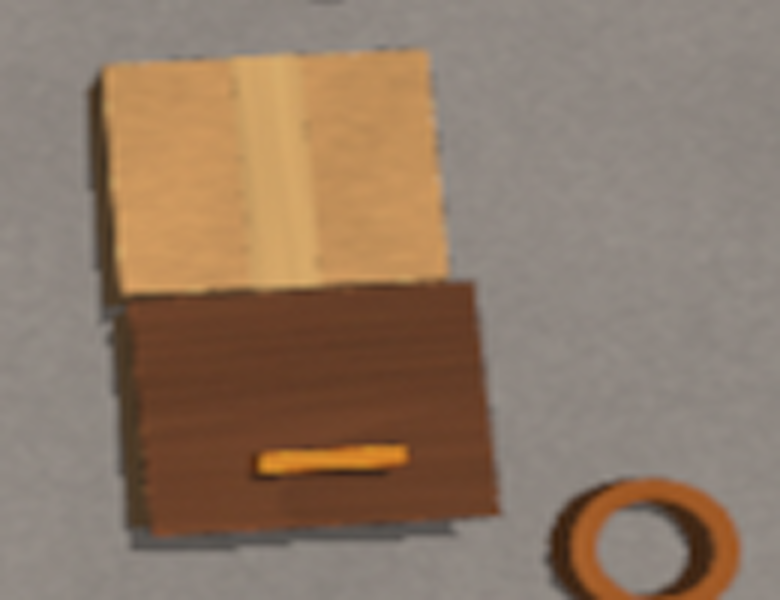

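View pics/c2.png

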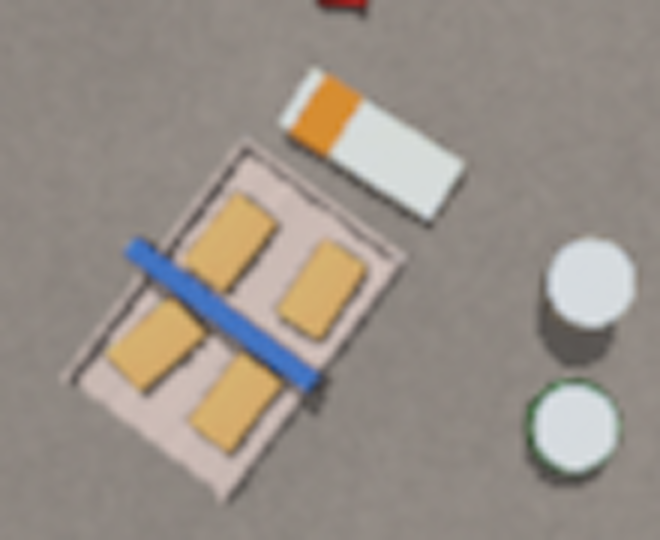

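View pics/c3.png

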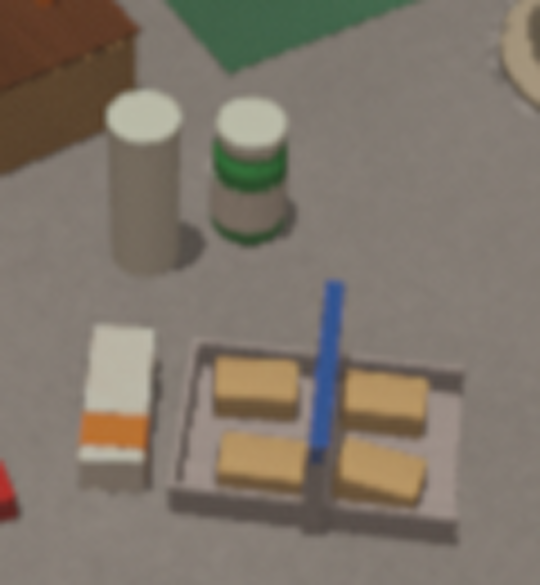

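View pics/c4.png

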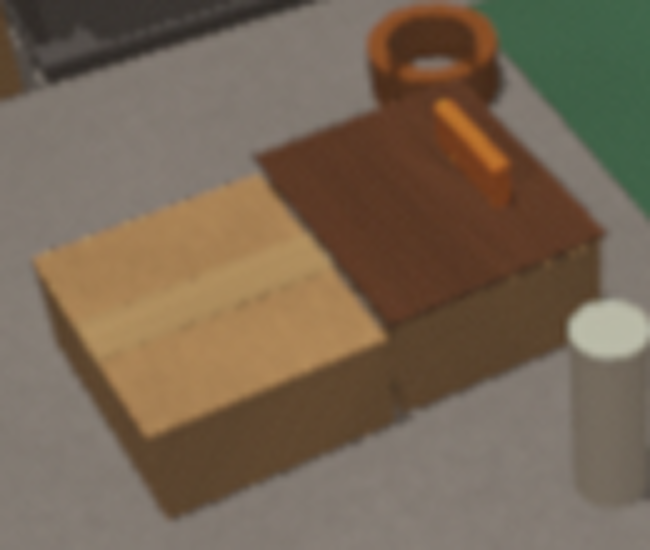

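```bash
cat > h.py <<'E'
import numpy as np, cv2
from plant import bot,camera,camera_model
from scipy.spatial.transform import Rotation as Rot
def ray(name,uv,z,pose=None):
    m=camera_model(name);K=m["mtx"]
    if name=="wrist":
        p,q=pose;Rw=Rot.from_quat(q).as_matrix();M=np.array(m["mount"])
        Rc=Rw@M[:3,:3];c=Rw@M[:3,3]+p
    else:
        Rc=m["R"].T;c=-m["R"].T@m["t"]
    d=Rc@np.linalg.solve(K,[uv[0],uv[1],1])
    return c+d*(z-c[2])/d[2]
def proj(name,X,pose=None):
    m=camera_model(name);K=m["mtx"]
    if name=="wrist":
        p,q=pose;Rw=Rot.from_quat(q).as_matrix();M=np.array(m["mount"])
        Rc=Rw@M[:3,:3];c=Rw@M[:3,3]+p
        x=Rc.T@(np.array(X)-c)
    else: x=m["R"]@np.array(X)+m["t"]
    u=K@x;return u[:2]/u[2]
def crop(p,off,s): return ((p[0]+.5)/s[0]-.5+off[0],(p[1]+.5)/s[1]-.5+off[1])
def snap(name,fn,box=None,sc=1):
    s=bot.state();im=camera(name)[:,:,::-1]
    if box: im=im[box[1]:box[3],box[0]:box[2]]
    if sc!=1: im=cv2.resize(im,None,fx=sc,fy=sc,interpolation=cv2.INTER_CUBIC)
    cv2.imwrite("pics/"+fn,im);return s
E
python3 - <<'E'
from h import *
def show(n,pts,off,s,z):
    P=np.array([ray("top",crop(p,off,s),z)[:2] for p in pts]);print(n,P.round(4).tolist(),"c",P.mean(0).round(4),"sides",[round(float(np.linalg.norm(P[i]-P[i-1])),3) for i in range(len(P))])
    return P
o=(350,130);s=(6,5)
C=show("cover",[(130,298),(473,283),(499,515),(150,535)],o,s,.095)
v=(C[0]+C[1]-C[2]-C[3]);print(np.arctan2(v[1],v[0]))
B=show("closed",[(102,66),(430,50),(448,278),(122,297)],o,s,.088);w=B[0]-B[1];print("yaw",np.arctan2(-w[0],w[1]))
R=show("rib",[(257,460),(408,455)],o,s,.133)
o=(240,170);s=(6,6)
T=show("tray",[(245,140),(405,257),(225,500),(68,378)],o,s,.03)
v=(T[0]+T[1]-T[2]-T[3]);print(np.arctan2(v[1],v[0]))
show("bar",[(135,248),(312,382)],o,s,.106)
show("roll",[(591,282)],o,s,.15);show("jar",[(574,427)],o,s,.11)
show("small",[(290,110),(312,70),(465,165),(430,222)],o,s,.04)
show("base",[(340,337)],(0,0),(1,1),0.0)
# scene check
print("scene bar",[proj("scene",x).round(1) for x in []])
E
```

```text
cover [[0.5768, -0.1372], [0.5847, -0.3542], [0.4089, -0.3634], [0.3972, -0.1448]] c [ 0.4919 -0.2499] sides [0.18, 0.217, 0.176, 0.219]
0.04716570452966701
closed [[0.7581, -0.1253], [0.7668, -0.3359], [0.5896, -0.3406], [0.5785, -0.1332]] c [ 0.6733 -0.2337] sides [0.18, 0.211, 0.177, 0.208]
yaw 0.04133800963270022
rib [[0.4513, -0.2059], [0.4536, -0.2981]] c [ 0.4524 -0.252 ] sides [0.092, 0.092]
tray [[0.5758, 0.2149], [0.4963, 0.1097], [0.3386, 0.23], [0.42, 0.3329]] c [0.4577 0.2219] sides [0.195, 0.132, 0.198, 0.131]
-0.6499870221999059
bar [[0.5001, 0.2769], [0.4146, 0.1666]] c [0.4573 0.2218] sides [0.14, 0.14]
roll [[0.4721, -0.0062]] c [ 0.4721 -0.0062] sides [0.0]
jar [[0.3842, 0.004]] c [0.3842 0.004 ] sides [0.0]
small [[0.5941, 0.184], [0.6204, 0.1692], [0.5557, 0.0691], [0.5184, 0.0927]] c [0.5722 0.1287] sides [0.119, 0.03, 0.119, 0.044]
base [[0.005, -0.0121]] c [ 0.005  -0.0121] sides [0.0]
scene bar []
```

```bash
cat >> h.py <<'E'
def calc(g,ang):
    """grasp point world target, tool-y world angle (mod pi)"""
    s=bot.state();Rw=Rot.from_quat(s["eef_rot"]).as_matrix();p=s["eef_pos"]
    tcp=np.array([g[0],g[1],g[2]+.155]);d=Rw.T@(tcp-p)*1000
    cur=np.arctan2(Rw[1,1],Rw[0,1]);a=(ang-cur+np.pi/2)%np.pi-np.pi/2
    print("t",round(s["t"],2),"grasp now",(p+.155*Rw[:,2]).round(4),"tooly",round(cur,3),"tilt",np.round(np.arccos(-Rw[2,2]),4),"j",s["joints"].round(2))
    print("shift",d.round(1),"spin",round(-np.degrees(a),1),"gap",round(s["finger_gap"],3),"F",s["contact_force"].round(1))
E
python3 -c "
from h import *
calc([.452,-.252,.249],.047)
print(ray('top',crop((650,547),(350,130),(6,5)),.048))"
```

```text
t 0.15 grasp now [0.1526 0.554  0.249 ] tooly 1.302 tilt 0.0014 j [ 1.18  0.28  1.51 -0.    1.36 -0.12]
shift [-502.7 -697.8    0.9] spin 71.9 gap 0.997 F [-0.1  0.1 -0.9]
[ 0.38264294 -0.47400629  0.048     ]
```

Candidates: trays – steel with blue bar, top (278,222), vs green (177,258) → steel. Feet – four pale blocks in the steel tray vs the red block (297,163) → pale. Cover – dark board (400,211) with orange rib (404,222). The crops confirm these choices.

```bash
python3 -m jog '[[[-503,-698,0,72,1],[-503,-698,0,72,1],[-503,-698,0,72,1],[-503,-698,0,72,1],[-503,-698,0,72,1],[-503,-698,0,72,1],[-503,-698,0,72,1],[-503,-698,0,72,1],[-503,-698,0,72,1],[-503,-698,0,72,1],[-503,-698,0,72,1],[-503,-698,0,72,1]]]' 60; python3 -c "
from h import *
calc([.452,-.252,.249],.047)"
```

```text
t: 1.35
eef_pos: [0.3615, -0.0101, 0.4048]
eef_rot: [0.691, 0.723, 0.0, 0.0]
contact_force: [0.4, 0.6, 0.1]
finger_gap: 1.001
t 1.35 grasp now [ 0.3617 -0.0101  0.2498] tooly 0.045 tilt 0.0011 j [-0.22 -0.06  1.89  0.    1.3  -0.27]
shift [-245.7   79.6    0.9] spin -0.1 gap 1.001 F [0.4 0.6 0.1]
```

```bash
python3 -m jog '[[[-246,80,0,0,1],[-246,80,0,0,1],[-246,80,0,0,1],[-246,80,0,0,1],[-246,80,0,0,1],[-246,80,0,0,1],[-246,80,0,0,1],[-246,80,0,0,1]]]'; python3 -c "
from h import *
calc([.452,-.252,.120],.047)
s=snap('wrist','w1.png');P=(s['eef_pos'],s['eef_rot'])
for e in [.045,-.045]: print(proj('wrist',[.4524-np.sin(.047)*e,-.252+e,.133],P))
"
```

```text
t: 2.15
eef_pos: [0.4522, -0.2492, 0.4042]
eef_rot: [0.691, 0.723, 0.0, -0.001]
contact_force: [-1.2, 1.2, -0.9]
finger_gap: 0.998
t 2.15 grasp now [ 0.4519 -0.2489  0.2492] tooly 0.045 tilt 0.0026 j [-0.64  0.19  1.63  0.    1.33 -0.68]
shift [-3.000e+00 -1.000e-01  1.292e+02] spin -0.1 gap 0.998 F [-1.2  1.2 -0.9]
[320.44095197 155.78769158]
[320.6345939  251.57599654]
```

View pics/w1.png

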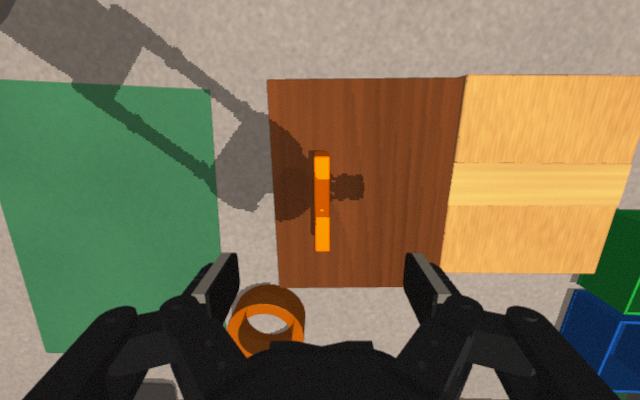

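Wrist view: the orange rib spans (322,155)–(323,251), as predicted. I descend and grip it.

```bash
python3 -m jog '[[[-3,0,50,0,1],[-3,0,100,0,1],[-3,0,115,0,0.6],[-3,0,129,0,0.5],[-3,0,129,0,0.3],[-3,0,129,0,0.1],[-3,0,129,0,0.05],[-3,0,129,0,0.05],[-3,0,129,0,0.05],[-3,0,129,0,0.05]]]' 50; python3 -c "
from h import *
calc([.452,-.252,.120],.047)
calc([.452+.1814,-.252+.016,.118],.042)"
```

```text
t: 3.2
eef_pos: [0.4532, -0.2531, 0.2772]
eef_rot: [0.691, 0.723, 0.001, 0.001]
contact_force: [-0.5, 2.3, 6.4]
finger_gap: 0.156
t 3.2 grasp now [ 0.4535 -0.2532  0.1222] tooly 0.045 tilt 0.0022 j [-0.64  0.3   1.82  0.    1.02 -0.69]
shift [ 1.2 -1.1  2.2] spin -0.1 gap 0.156 F [-0.5  2.3  6.4]
t 3.2 grasp now [ 0.4535 -0.2532  0.1222] tooly 0.045 tilt 0.0022 j [-0.64  0.3   1.82  0.    1.02 -0.69]
shift [  8.9 180.8   4.5] spin 0.2 gap 0.156 F [-0.5  2.3  6.4]
```

```bash
python3 -m jog '[[[0,10,-1,0,0.05],[1,30,-1,0,0.05],[2,50,-1,0,0.05],[4,75,-1,0,0.05],[5,100,-1,0,0.05],[6,125,-1,0,0.05],[8,150,-1,0,0.05],[9,170,-1,0,0.05],[9,181,0,0,0.05],[9,181,1,0,0.05],[9,181,1,0,0.05]]]'; python3 -c "
from h import *
calc([.452+.1814,-.252+.016,.118],.042)
snap('top','t1.png',(350,110,480,250),5)
"
```

```text
t: 4.3
eef_pos: [0.6344, -0.236, 0.2753]
eef_rot: [0.691, 0.723, 0.001, 0.002]
contact_force: [2.5, 0.1, 2.1]
finger_gap: 0.157
t 4.3 grasp now [ 0.6351 -0.2361  0.1203] tooly 0.045 tilt 0.0043 j [-0.46  0.51  1.46  0.    1.17 -0.51]
shift [ 0.  -1.   2.3] spin 0.2 gap 0.157 F [2.5 0.1 2.1]
```

View pics/t1.png

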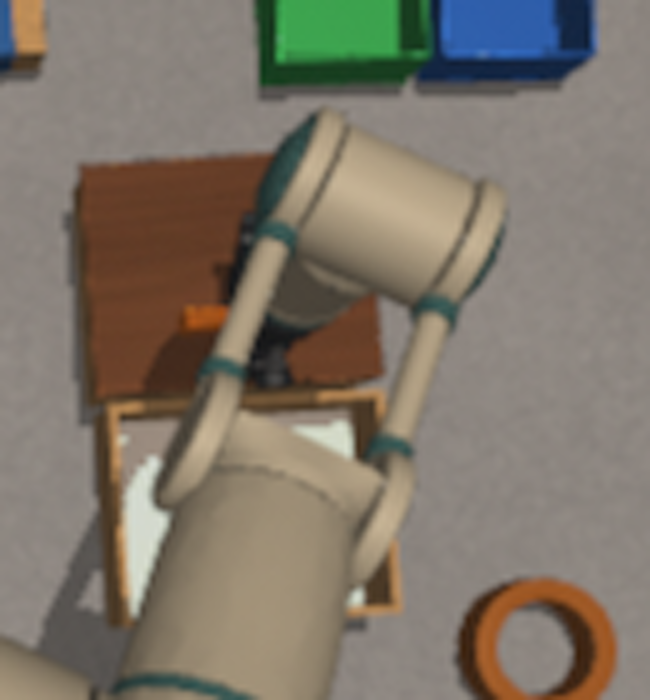

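```bash
python3 -m jog '[[[0,0,1,0,0.05],[0,0,1,0,0.3],[0,0,1,0,0.6],[0,0,1,0,0.8],[0,0,1,0,0.8],[0,0,-40,0,1],[0,0,-90,0,1],[0,-60,-130,0,1],[0,-110,-130,0,1],[0,-150,-130,0,1],[0,-150,-130,0,1],[0,-150,-130,0,1]]]'; python3 -c "
from h import *
calc([.4575,.2219,.25],-.65)
snap('top','t2.png',(350,110,480,250),5)
s=snap('wrist','w2.png');print(s['eef_pos'],s['eef_rot'])
"
```

```text
t: 5.55
eef_pos: [0.4818, -0.2427, 0.4053]
eef_rot: [0.692, 0.722, 0.0, 0.0]
contact_force: [1.4, -0.6, -0.3]
finger_gap: 0.997
t 5.55 grasp now [ 0.4819 -0.2428  0.2503] tooly 0.044 tilt 0.0007 j [-0.6   0.22  1.58  0.    1.34 -0.64]
shift [ 4.653e+02 -4.000e+00  1.000e-01] spin 39.7 gap 0.997 F [ 1.4 -0.6 -0.3]
[ 0.4833241  -0.24300355  0.40507085] [6.91273431e-01 7.22592770e-01 4.20364338e-04 7.44760245e-04]
```

View pics/t2.png

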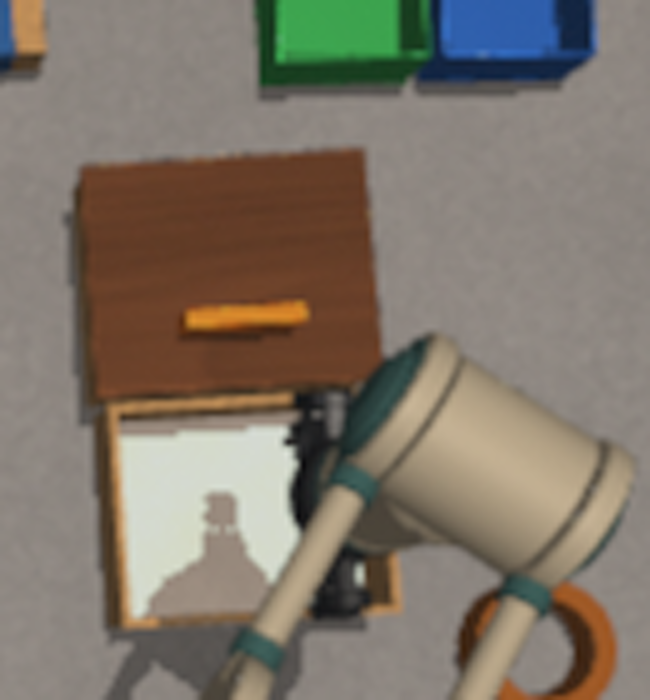

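View pics/w2.png

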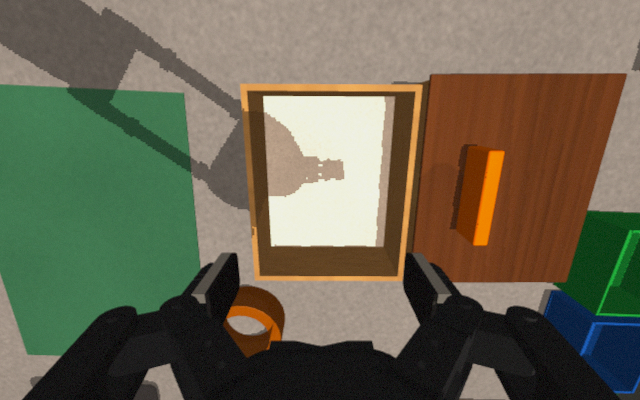

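```bash
python3 - <<'E'
from h import *
P=(np.array([.4833,-.2430,.40507]),np.array([.69127,.72259,.00042,.00074]))
Q=np.array([ray('wrist',p,.09,P)[:2] for p in [(241,85),(422,85),(405,281),(257,281)]])
print(Q.round(4).tolist(),Q.mean(0),[np.linalg.norm(Q[i]-Q[i-1]).round(3) for i in range(4)])
v=Q[1]+Q[2]-Q[0]-Q[3];print(np.arctan2(v[1],v[0])); v=Q[0]+Q[1]-Q[2]-Q[3];print(np.arctan2(-v[0],v[1]))
T=np.array([ray('top',crop(p,(350,110),(5,5)),.09)[:2] for p in [(105,405),(385,393),(402,612),(110,628)]])
print(T.round(4).tolist(),T.mean(0))
T=np.array([ray('top',crop(p,(350,110),(5,5)),.093)[:2] for p in [(82,167),(365,152),(383,380),(98,397)]])
print(T.round(4).tolist(),T.mean(0),[np.linalg.norm(T[i]-T[i-1]).round(3) for i in range(4)])
E
```

```text
[[0.4056, -0.1452], [0.5745, -0.1376], [0.5866, -0.3477], [0.4157, -0.3551]] [ 0.49561934 -0.24638841] [np.float64(0.21), np.float64(0.169), np.float64(0.21), np.float64(0.171)]
0.043885772501359124
0.05272644101283062
[[0.5721, -0.1353], [0.5777, -0.3485], [0.4113, -0.3547], [0.4026, -0.1345]] [ 0.49092867 -0.24323269]
[[0.7561, -0.1223], [0.7639, -0.3396], [0.5873, -0.3465], [0.578, -0.1298]] [ 0.67132366 -0.23454156] [np.float64(0.178), np.float64(0.217), np.float64(0.177), np.float64(0.217)]
```

```bash
python3 -m jog '[[[465,-4,0,40,1],[465,-4,0,40,1],[465,-4,0,40,1],[465,-4,0,40,1],[465,-4,0,40,1],[465,-4,0,40,1],[465,-4,0,40,1],[465,-4,0,40,1],[465,-4,0,40,1],[465,-4,0,40,1],[465,-4,0,40,1],[465,-4,0,40,1]]]'; python3 -c "
from h import *
calc([.4575,.2219,.097],-.65)
s=snap('wrist','w3.png');P=(s['eef_pos'],s['eef_rot']);print(P)
d=np.array([np.sin(.65),np.cos(.65)])
for e in [.073,-.073]: print(proj('wrist',[.4575+d[0]*e,.2219+d[1]*e,.106],P))
"
```

```text
t: 6.85
eef_pos: [0.4592, 0.2232, 0.404]
eef_rot: [0.896, 0.445, -0.0, 0.0]
contact_force: [-0.7, -0.2, -0.1]
finger_gap: 1.001
t 6.85 grasp now [0.4591 0.2231 0.249 ] tooly -0.65 tilt 0.0009 j [ 0.32  0.18  1.64 -0.    1.33  0.97]
shift [ -1.9  -0.5 152. ] spin 0.0 gap 1.001 F [-0.7 -0.2 -0.1]
(array([0.4591611 , 0.22318485, 0.40395365]), array([ 8.95765628e-01,  4.44526421e-01, -4.25710897e-04,  1.38375890e-04]))
[319.61040673 119.61830289]
[319.73381084 262.61622379]
```

View pics/w3.png

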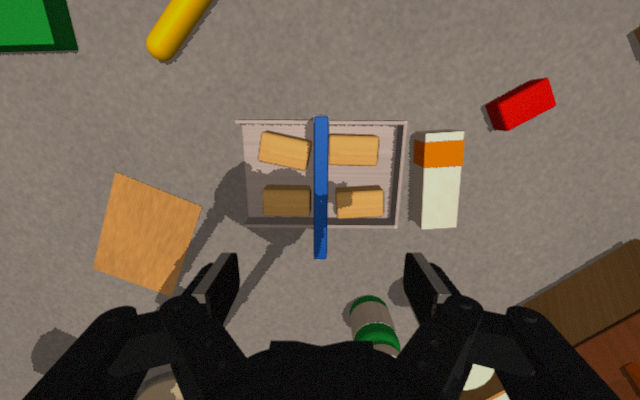

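Wrist view: blue bar from (321,117) to (320,258), within 3 px of prediction; four pale feet lie clear below. I descend, grip and lift.

```bash
python3 -m jog '[[[1,0,50,0,1],[1,0,100,0,0.8],[1,0,140,0,0.6],[1,0,152,0,0.5],[1,0,152,0,0.3],[1,0,152,0,0.1],[1,0,152,0,0.05],[1,0,152,0,0.05],[1,0,152,0,0.05]]]' 80;  python3 -m jog '[[[0,0,-10,0,0.05],[0,0,-30,0,0.05],[0,0,-60,0,0.05],[0,0,-90,0,0.05],[0,0,-130,0,0.05],[0,0,-150,0,0.05],[0,0,-150,0,0.05]]]'; python3 -c "
from h import *
calc([.4575,.2219,.097],-.65)
s=snap('wrist','w4.png');snap('scene','s4.png',(240,100,400,280),3)
"
```

```text
t: 7.8
eef_pos: [0.4597, 0.2224, 0.2543]
eef_rot: [0.896, 0.443, 0.002, 0.001]
contact_force: [0.4, -1.5, 2.5]
finger_gap: 0.148
t: 8.5
eef_pos: [0.4593, 0.2227, 0.4062]
eef_rot: [0.896, 0.443, 0.004, 0.0]
contact_force: [0.2, 0.1, -6.0]
finger_gap: 0.149
t 8.5 grasp now [0.4603 0.2231 0.2512] tooly -0.652 tilt 0.0072 j [0.31 0.18 1.64 0.   1.32 0.97]
shift [ -2.6  -1.5 154.2] spin -0.1 gap 0.149 F [ 0.2  0.1 -6. ]
```

View pics/w4.png

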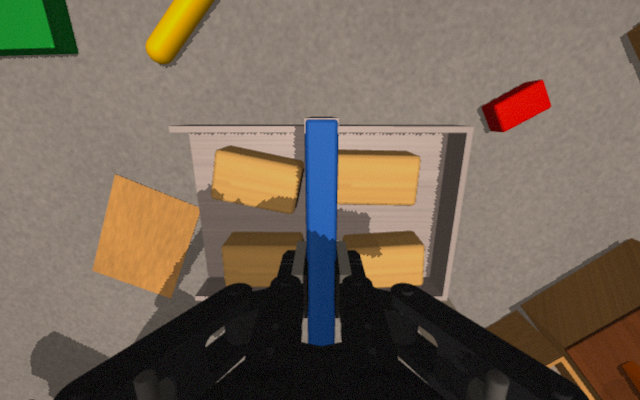

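View pics/s4.png

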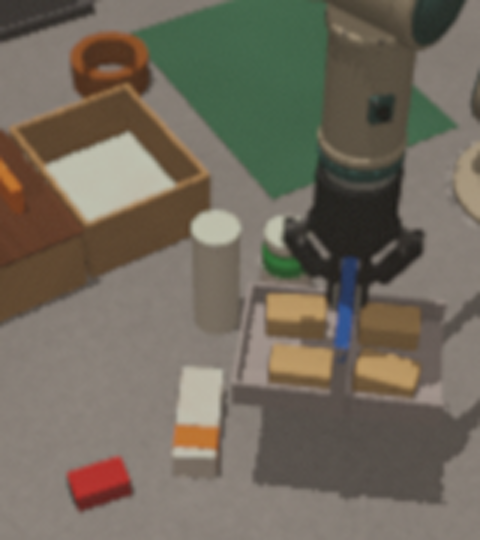

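```bash
python3 -m jog '[[[0,0,-5,0,0.05],[0,0,-20,0,0.05],[0,0,-40,0,0.05],[0,0,-55,0,0.05],[0,0,-60,0,0.05],[0,0,-60,0,0.05]]]'; python3 -c "
from h import *
calc([.496,-.3275,.31],-1.525)
"
```

```text
t: 9.2
eef_pos: [0.4589, 0.2223, 0.4621]
eef_rot: [0.896, 0.443, -0.001, -0.0]
contact_force: [0.3, 0.3, -5.3]
finger_gap: 0.142
t 9.2 grasp now [0.4588 0.2223 0.3071] tooly -0.653 tilt 0.001 j [0.31 0.15 1.53 0.   1.46 0.97]
shift [-414.3  363.4   -2.8] spin 50.0 gap 0.142 F [ 0.3  0.3 -5.3]
```

```bash
python3 -m jog '[[[-6,5,0,1,0.05],[-17,15,0,2,0.05],[-31,28,0,4,0.05],[-50,44,0,6,0.05],[-69,61,0,8,0.05],[-89,78,0,11,0.05],[-108,95,0,13,0.05],[-128,112,0,15,0.05],[-147,129,0,18,0.05],[-167,146,0,20,0.05],[-186,163,0,23,0.05],[-207,182,0,25,0.05]]]'; python3 -c "
from h import *
calc([.496,-.3275,.31],-1.525)
"
```

```text
t: 10.4
eef_pos: [0.4769, -0.0546, 0.4619]
eef_rot: [0.971, 0.237, -0.001, -0.0]
contact_force: [0.5, -0.3, -5.7]
finger_gap: 0.147
t 10.4 grasp now [ 0.4766 -0.0546  0.3069] tooly -1.092 tilt 0.0019 j [-0.26  0.1   1.59 -0.    1.45  0.83]
shift [-108.7  251.1   -3.1] spin 24.8 gap 0.147 F [ 0.5 -0.3 -5.7]
```

```bash
python3 -m jog '[[[-10,24,0,2,0.05],[-21,48,0,5,0.05],[-31,72,0,7,0.05],[-41,95,0,9,0.05],[-52,119,0,12,0.05],[-62,143,0,14,0.05],[-72,167,0,16,0.05],[-83,191,0,19,0.05],[-92,213,0,21,0.05],[-99,229,0,23,0.05],[-105,242,0,24,0.05],[-109,251,0,25,0.05]]]'; python3 -m jog '[[[0,0,5,0,0.05],[0,0,20,0,0.05],[0,0,40,0,0.05],[0,0,60,0,0.05],[0,0,75,0,0.05],[0,0,80,0,0.05],[0,0,80,0,0.05]]]';python3 -c "
from h import *
calc([.496,-.3275,.189],-1.525)
s=snap('wrist','w5.png');snap('scene','s5.png',(160,60,360,210),4);snap('top','t5.png',(350,150,480,260),5)
print(s['eef_pos'],s['eef_rot'])
"
```

```text
t: 11.6
eef_pos: [0.4971, -0.3269, 0.4622]
eef_rot: [1.0, 0.022, -0.0, -0.0]
contact_force: [-0.5, 1.1, -5.0]
finger_gap: 0.145
t: 12.3
eef_pos: [0.4974, -0.3247, 0.3819]
eef_rot: [1.0, 0.023, -0.001, -0.001]
contact_force: [-0.1, -0.4, -5.2]
finger_gap: 0.143
t 12.3 grasp now [ 0.4971 -0.3244  0.2269] tooly -1.525 tilt 0.0023 j [-0.7   0.32  1.5   0.    1.33  0.83]
shift [-1.4  2.8 37.9] spin 0.0 gap 0.143 F [-0.1 -0.4 -5.2]
[ 0.49736456 -0.32467569  0.38192671] [ 9.99731775e-01  2.31301524e-02 -7.07853523e-04 -9.34855317e-04]
```

View pics/w5.png

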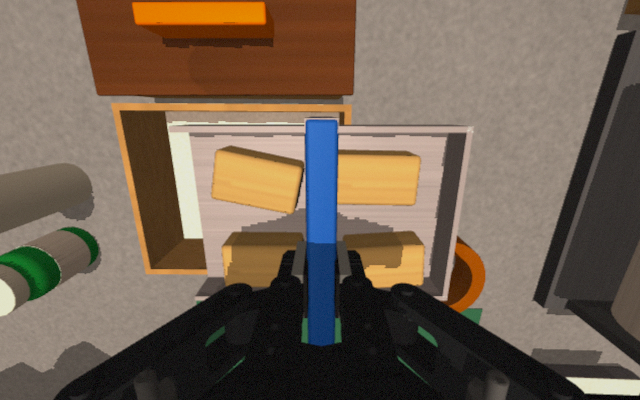

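View pics/s5.png

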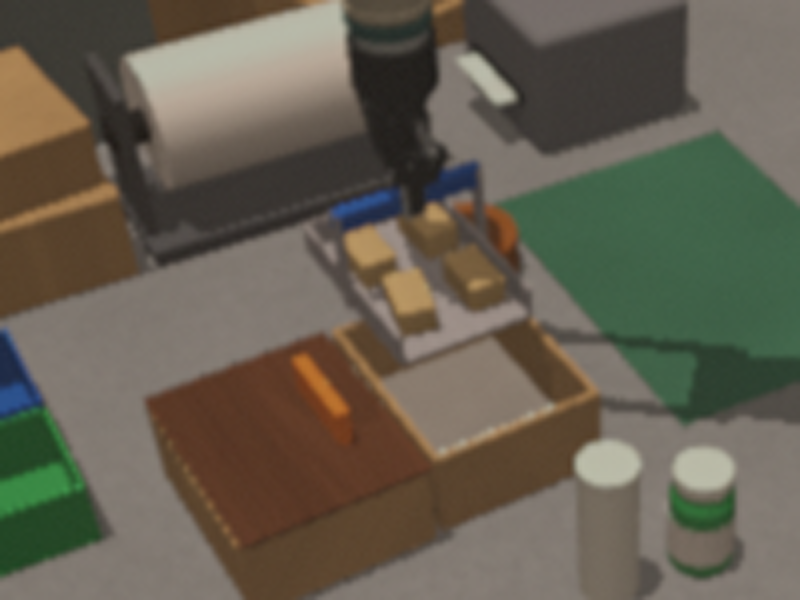

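View pics/t5.png

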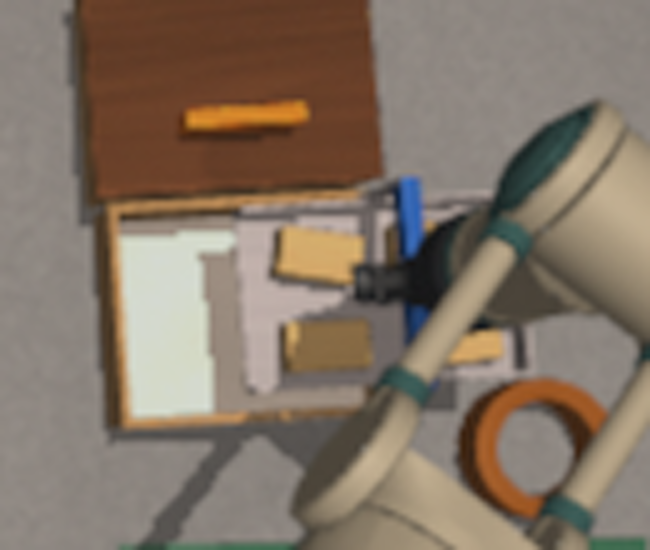

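```bash
python3 - <<'E'
from h import *
P=(np.array([.49737,-.32468,.38193]),np.array([.99973,.02313,-.00071,-.00093]))
for p in [(113,106),(352,104),(147,274)]: print('cart',ray('wrist',p,.09,P).round(4))
for p in [(321,120),(321,345)]: print('bar',ray('wrist',p,.2334,P).round(4))
for p in [(305,120),(337,120)]: print('bar',ray('wrist',p,.2334,P).round(4))
u=.227-.0993
for p in [(170,127),(472,127)]: print('wall top',ray('wrist',p,u+.032,P).round(4))
E
```

```text
cart [ 0.5717 -0.1383  0.09  ]
cart [ 0.583  -0.3474  0.09  ]
cart [ 0.4039 -0.1449  0.09  ]
bar [ 0.5717 -0.3211  0.2334]
bar [ 0.4592 -0.3263  0.2334]
bar [ 0.5714 -0.3147  0.2334]
bar [ 0.572  -0.3275  0.2334]
wall top [ 0.5609 -0.2222  0.1597]
wall top [ 0.5701 -0.4202  0.1597]
```

```bash
python3 -m jog '[[[-1,2,10,0,0.05],[-2,5,22,0,0.05],[-2,5,31,0,0.05],[-2,5,36,0,0.05],[-2,5,37,0,0.05],[-2,5,38,0,0.05],[-2,5,38,0,0.05]]]';python3 -c "
from h import *
calc([.496,-.3275,.189],-1.525)
snap('scene','s6.png',(160,60,360,210),4)
"
```

```text
t: 13.15
eef_pos: [0.4958, -0.3307, 0.3447]
eef_rot: [1.0, 0.023, 0.0, 0.0]
contact_force: [0.0, -0.4, -5.0]
finger_gap: 0.144
t 13.15 grasp now [ 0.4959 -0.3307  0.1897] tooly -1.525 tilt 0.0004 j [-0.71  0.35  1.56  0.    1.24  0.82]
shift [ 0.3 -3.2  0.7] spin -0.0 gap 0.144 F [ 0.  -0.4 -5. ]
```

View pics/s6.png

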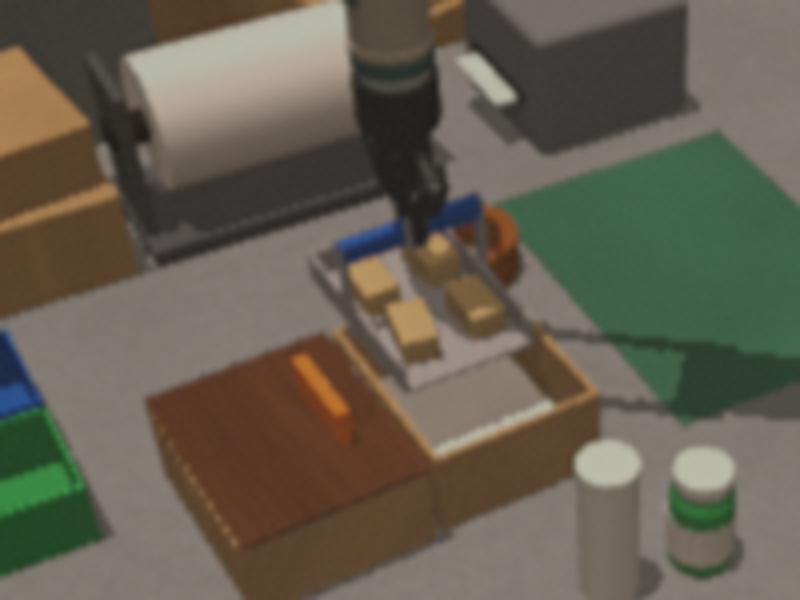

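```bash
python3 -m jog '[[[0,0,1,0,0.05],[0,0,2,0,0.05],[0,0,2,0,0.05]]]'; python3 -c "
from h import *
calc([.496,-.3275,.189],-1.525);print(bot.state()['wrist_torque'])"; python3 -m jog '[[[0,0,1,0,0.05],[0,0,1,0,0.05],[0,0,1,0,0.05]]]'; python3 -c "
from h import *
calc([.496,-.3275,.189],-1.525);print(bot.state()['wrist_torque'])"
```

```text
t: 13.5
eef_pos: [0.4957, -0.3306, 0.3443]
eef_rot: [1.0, 0.023, 0.001, 0.001]
contact_force: [-2.2, 1.8, 4.6]
finger_gap: 0.146
t 13.5 grasp now [ 0.4959 -0.3308  0.1893] tooly -1.525 tilt 0.0017 j [-0.7   0.34  1.56  0.    1.24  0.82]
shift [ 0.5 -3.1  0.3] spin -0.0 gap 0.146 F [-2.2  1.8  4.6]
[ 0.33928436  0.35012579 -0.01175532]
t: 13.8
eef_pos: [0.4956, -0.3305, 0.3443]
eef_rot: [1.0, 0.023, 0.001, 0.001]
contact_force: [-3.3, 2.9, 10.7]
finger_gap: 0.145
t 13.8 grasp now [ 0.4959 -0.3307  0.1893] tooly -1.525 tilt 0.0025 j [-0.7   0.34  1.56  0.    1.24  0.82]
shift [ 0.5 -3.   0.3] spin -0.0 gap 0.145 F [-3.3  2.9 10.7]
[ 0.5175493   0.60113931 -0.03880686]
```

```bash
python3 -m jog '[[[0,0,-1,0,0.05],[0,0,-1.5,0,0.15],[0,0,-1.5,0,0.2],[0,0,-1.5,0,0.25],[0,0,-1.5,0,0.3],[0,0,-1.5,0,0.34],[0,0,-1.5,0,0.34]]]' 20;python3 -c "
from h import *
calc([.496,-.3275,.189],-1.525)
snap('scene','s7.png',(160,60,360,210),4);snap('wrist','w7.png')
"
```

```text
t: 14.5
eef_pos: [0.4958, -0.3307, 0.3429]
eef_rot: [1.0, 0.023, -0.0, -0.0]
contact_force: [-0.3, 0.7, -0.4]
finger_gap: 0.345
t 14.5 grasp now [ 0.4958 -0.3307  0.1879] tooly -1.525 tilt 0.0003 j [-0.71  0.35  1.56  0.    1.24  0.82]
shift [ 0.4 -3.2 -1.1] spin -0.0 gap 0.345 F [-0.3  0.7 -0.4]
```

View pics/s7.png

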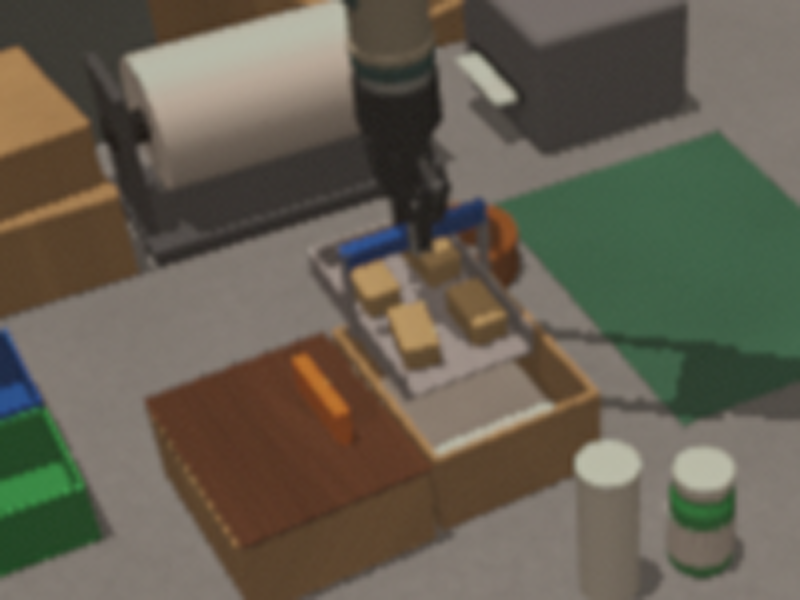

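View pics/w7.png

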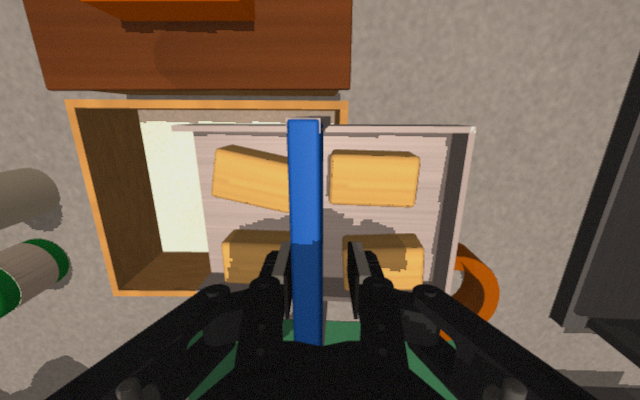

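```bash
python3 -m jog '[[[0,-4,1,0,0.34],[0,-9,3,0,0.34],[0,-14,5,0,0.34],[0,-19,7,0,0.34],[0,-19,7,0,0.34]]]';python3 -c "
from h import *
calc([.496,-.3275,.189],-1.525)
snap('scene','s8.png',(160,60,360,210),4);snap('wrist','w8.png')
"
```

```text
t: 15.1
eef_pos: [0.4946, -0.3106, 0.3357]
eef_rot: [1.0, 0.023, -0.0, -0.001]
contact_force: [-0.6, 0.8, 0.1]
finger_gap: 0.335
t 15.1 grasp now [ 0.4945 -0.3104  0.1807] tooly -1.525 tilt 0.0016 j [-0.68  0.34  1.59  0.    1.21  0.84]
shift [ 0.6 16.9 -8.3] spin 0.0 gap 0.335 F [-0.6  0.8  0.1]
```

View pics/s8.png

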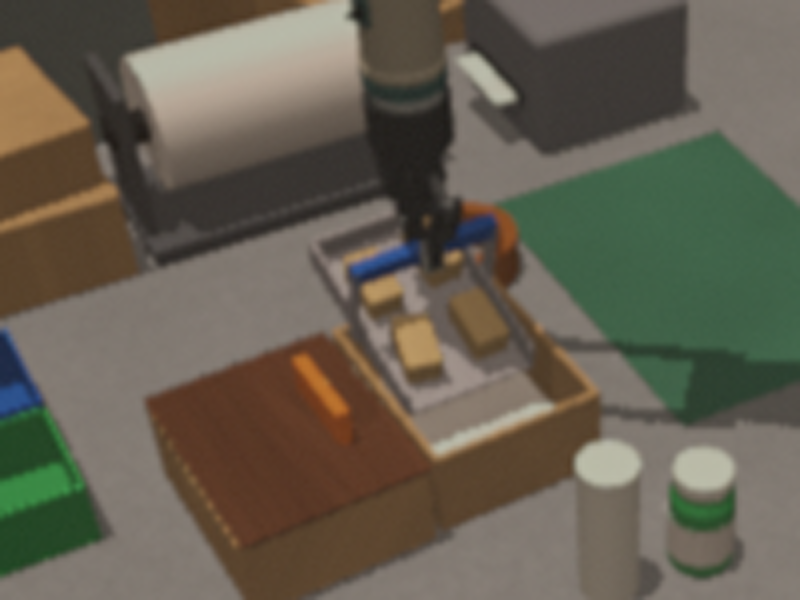

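View pics/w8.png

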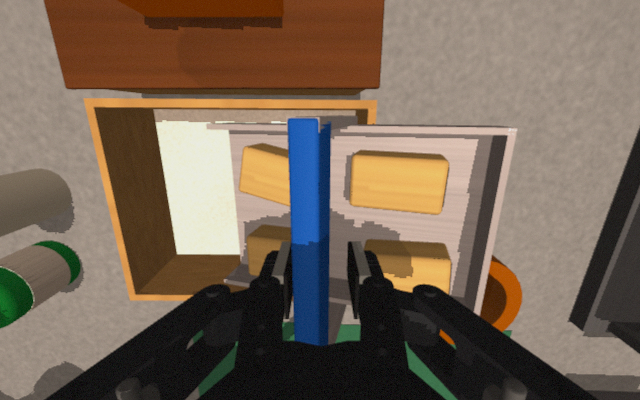

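```bash
python3 -m jog '[[[0,-6,3,0,0.34],[0,-12,6,0,0.34],[0,-18,9,0,0.34],[0,-23,13,0,0.34],[0,-28,16,0,0.34],[0,-31,19,0,0.34],[0,-31,19,0,0.34],[0,-31,19,0,0.34],[0,-31,19,0,0.34]]]';python3 -c "
from h import *
calc([.496,-.3275,.189],-1.525)
snap('scene','s9.png',(160,60,360,210),4);snap('wrist','w9.png')
"
```

```text
t: 16.1
eef_pos: [0.4934, -0.2806, 0.3174]
eef_rot: [1.0, 0.023, -0.0, -0.0]
contact_force: [-0.6, 3.2, 0.9]
finger_gap: 0.341
t 16.1 grasp now [ 0.4933 -0.2805  0.1624] tooly -1.526 tilt 0.0006 j [-0.64  0.33  1.66  0.    1.16  0.89]
shift [  0.5  46.9 -26.6] spin -0.0 gap 0.341 F [-0.6  3.2  0.9]
```

View pics/s9.png

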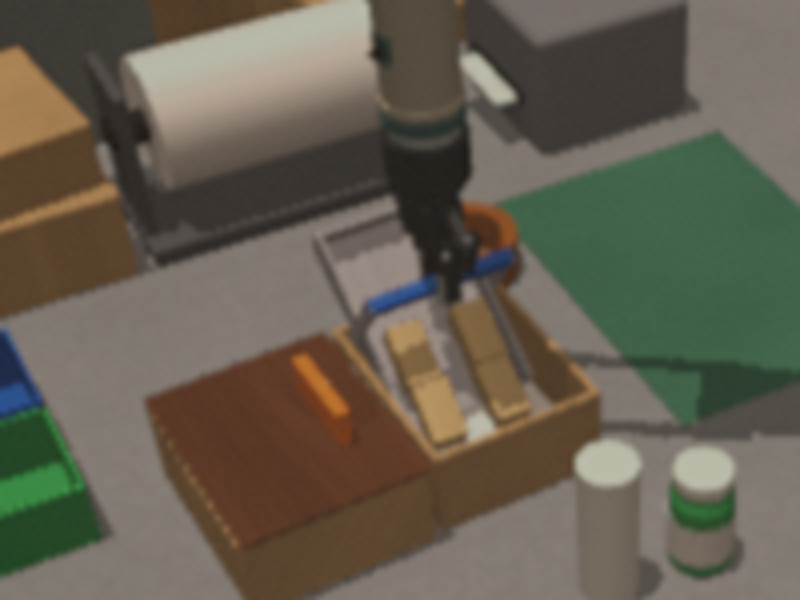

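View pics/w9.png

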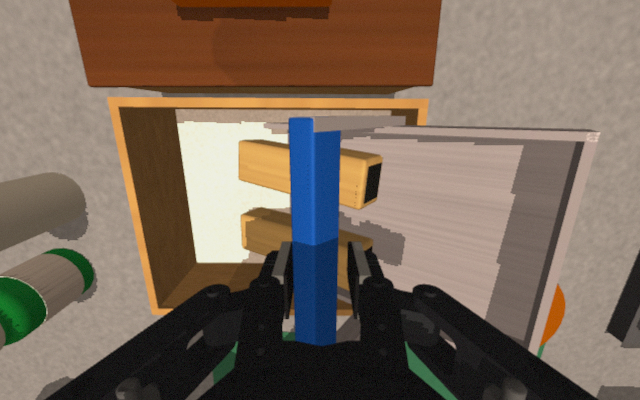

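```bash
python3 -m jog '[[[0,0,0,0,0.34],[0,0,0,0,0.34],[0,0,0,0,0.34],[0,0,0,0,0.34],[0,0,0,0,0.34],[0,0,0,0,0.34]]]';python3 -c "
from h import *
snap('scene','s10.png',(220,100,340,190),6);snap('wrist','w10.png');snap('top','t10.png',(350,150,480,260),5)
"
```

```text
t: 16.8
eef_pos: [0.4934, -0.2806, 0.3172]
eef_rot: [1.0, 0.023, -0.0, -0.0]
contact_force: [-2.0, 4.0, 2.9]
finger_gap: 0.342
```

View pics/s10.png

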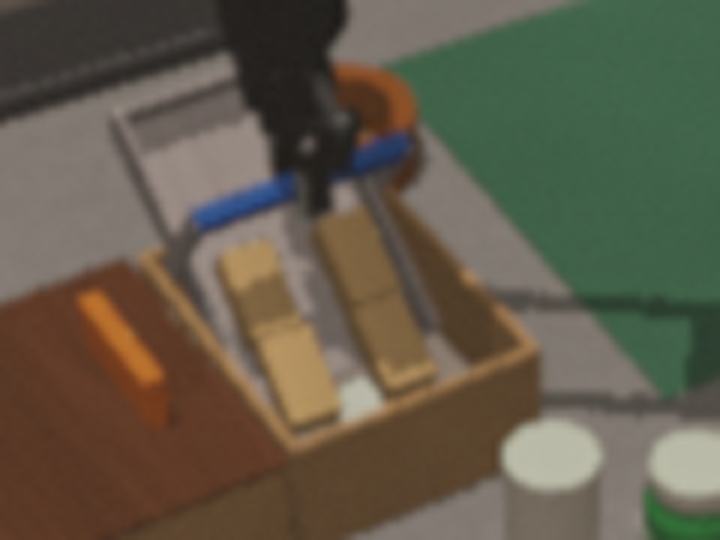

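View pics/t10.png

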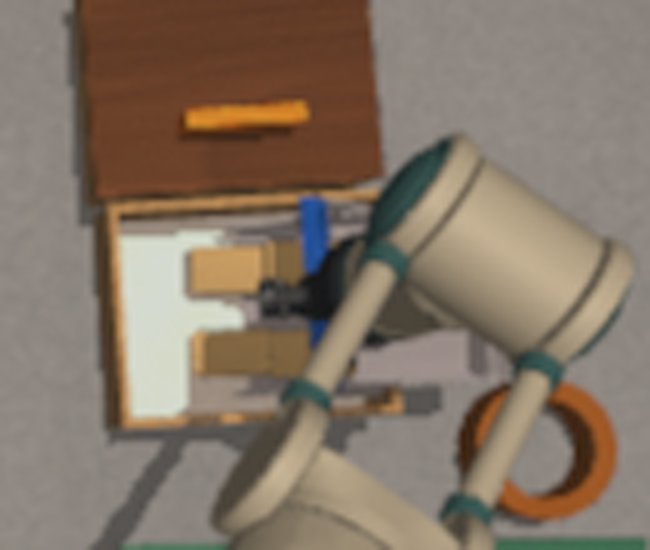

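```bash
python3 -m jog '[[[0,3,-3,0,0.34],[0,8,-6,0,0.34],[0,13,-10,0,0.34],[0,19,-13,0,0.34],[0,25,-16,0,0.34],[0,31,-19,0,0.34],[0,36,-21,0,0.34],[0,41,-23,0,0.34],[0,45,-25,0,0.34],[0,50,-26,0,0.34],[0,50,-26,0,0.34],[0,50,-26,0,0.34]]]';python3 -c "
from h import *
calc([.496,-.3275,.189],-1.525)
snap('scene','s11.png',(160,60,360,210),4);snap('wrist','w11.png')
"
```

```text
t: 18.15
eef_pos: [0.4957, -0.3308, 0.3429]
eef_rot: [1.0, 0.023, -0.0, -0.0]
contact_force: [1.2, 0.2, 0.2]
finger_gap: 0.336
t 18.15 grasp now [ 0.4956 -0.3307  0.1879] tooly -1.526 tilt 0.0004 j [-0.71  0.35  1.56  0.    1.24  0.82]
shift [ 0.5 -3.2 -1.1] spin -0.0 gap 0.336 F [1.2 0.2 0.2]
```

View pics/s11.png

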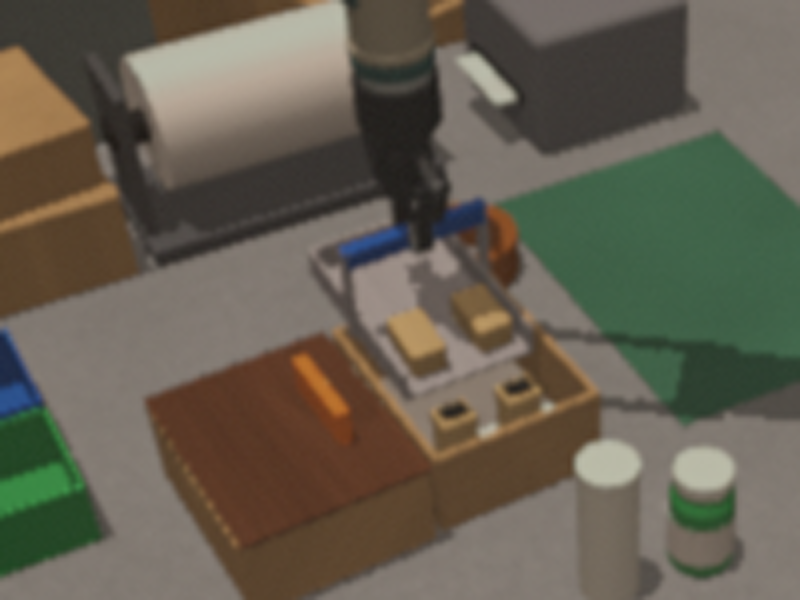

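View pics/w11.png

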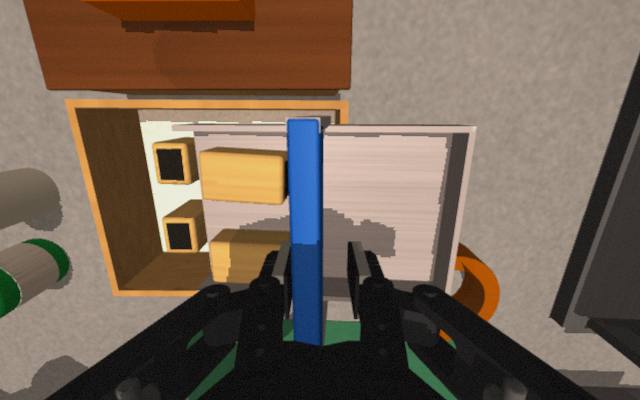

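```bash
python3 -m jog '[[[0,0,0,0,0.25],[0,0,0,0,0.15],[0,0,0,0,0.05],[0,0,0,0,0.05],[0,0,-3,0,0.05],[0,3,-5,0,0.05],[0,8,-5,0,0.05],[0,14,-5,0,0.05],[0,19,-5,0,0.05],[0,20,-4,0,0.05],[0,20,-2,0,0.05],[0,20,-1,0,0.05]]]' 60;python3 -c "
from h import *
calc([.496,-.3275,.189],-1.525)
snap('wrist','w12.png')
"; python3 -m jog '[[[0,0,1,0,0.05],[0,0,1,0,0.05],[0,0,1,0,0.05]]]'
```

```text
t: 19.45
eef_pos: [0.4965, -0.3505, 0.3437]
eef_rot: [1.0, 0.023, -0.0, -0.0]
contact_force: [0.1, 0.1, -4.7]
finger_gap: 0.152
t 19.45 grasp now [ 0.4964 -0.3504  0.1887] tooly -1.526 tilt 0.001 j [-0.73  0.36  1.53  0.    1.25  0.8 ]
shift [  0.6 -23.   -0.3] spin -0.0 gap 0.152 F [ 0.1  0.1 -4.7]
t: 19.8
eef_pos: [0.4965, -0.3504, 0.3435]
eef_rot: [1.0, 0.023, 0.0, -0.0]
contact_force: [-0.1, 1.5, -2.7]
finger_gap: 0.153
```

View pics/w12.png

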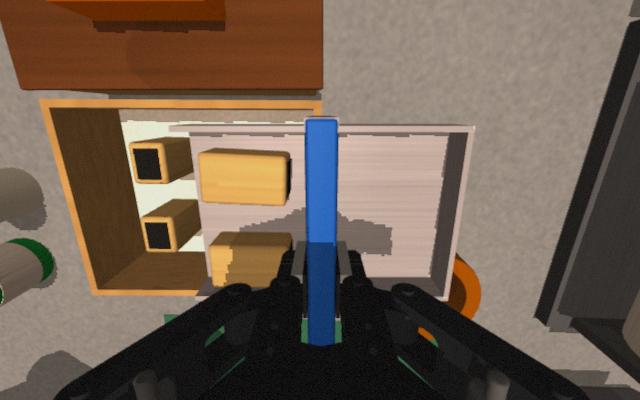

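```bash
python3 -m jog '[[[0,0,1,0,0.1],[0,0,1,0,0.2],[0,0,1,0,0.28],[0,0,1,0,0.34],[0,-5,1,0,0.34],[0,-10,2,0,0.34],[0,-15,3,0,0.34],[0,-20,3,0,0.34],[0,-20,3,0,0.34]]]' 20;python3 -c "
from h import *
calc([.496,-.3275,.189],-1.525)
snap('scene','s13.png',(160,60,360,210),4);snap('wrist','w13.png')
"
```

```text
t: 20.7
eef_pos: [0.4956, -0.3297, 0.3401]
eef_rot: [1.0, 0.023, -0.0, -0.0]
contact_force: [-0.1, 0.2, 0.0]
finger_gap: 0.337
t 20.7 grasp now [ 0.4955 -0.3295  0.1851] tooly -1.525 tilt 0.001 j [-0.7   0.35  1.56  0.    1.23  0.82]
shift [ 0.5 -2.2 -3.9] spin 0.0 gap 0.337 F [-0.1  0.2  0. ]
```

View pics/s13.png

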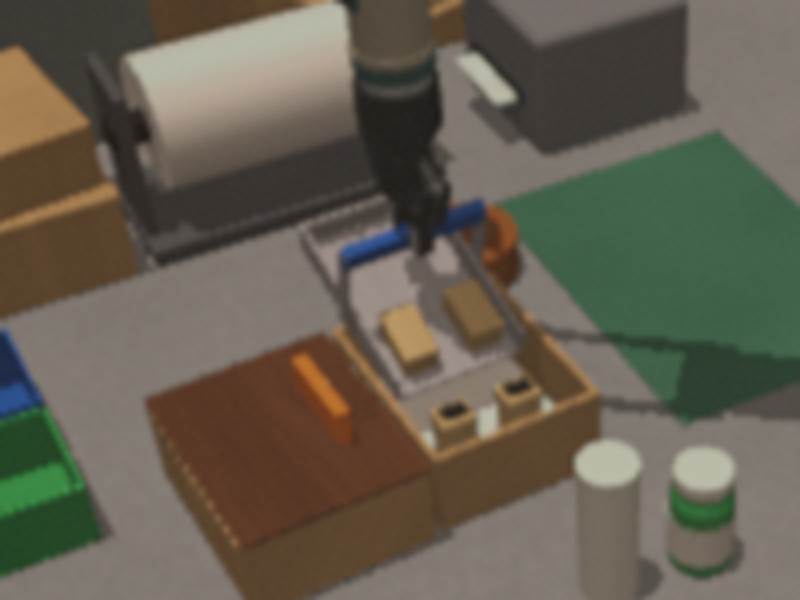

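View pics/w13.png

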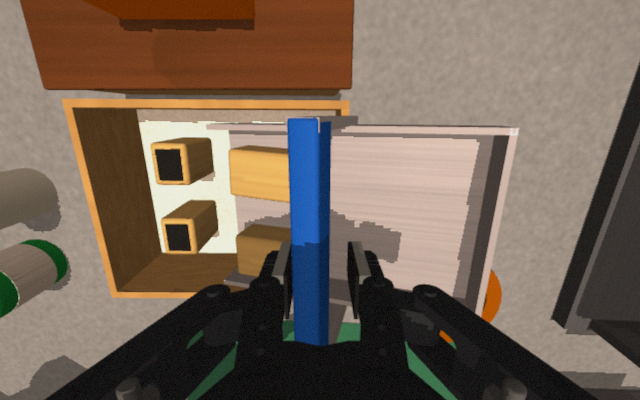

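Same behaviour as before: bar on the lip-side pad, tilt about 15°. I continue to about 38°.

```bash
python3 -m jog '[[[0,-6,2,0,0.34],[0,-12,3,0,0.34],[0,-18,5,0,0.34],[0,-24,7,0,0.34],[0,-30,10,0,0.34],[0,-35,13,0,0.34],[0,-38,14,0,0.34],[0,-38,14,0,0.34],[0,-38,14,0,0.34],[0,-38,14,0,0.34],[0,-38,14,0,0.34]]]';python3 -c "
from h import *
calc([.496,-.3275,.189],-1.525)
snap('scene','s14.png',(160,60,360,210),4);snap('wrist','w14.png')
"
```

```text
t: 21.9
eef_pos: [0.4939, -0.2927, 0.3264]
eef_rot: [1.0, 0.023, -0.0, -0.0]
contact_force: [-0.6, 2.1, 1.0]
finger_gap: 0.339
t 21.9 grasp now [ 0.4939 -0.2927  0.1714] tooly -1.526 tilt 0.0004 j [-0.66  0.33  1.63  0.    1.18  0.87]
shift [  0.5  34.8 -17.6] spin -0.0 gap 0.339 F [-0.6  2.1  1. ]
```

View pics/s14.png

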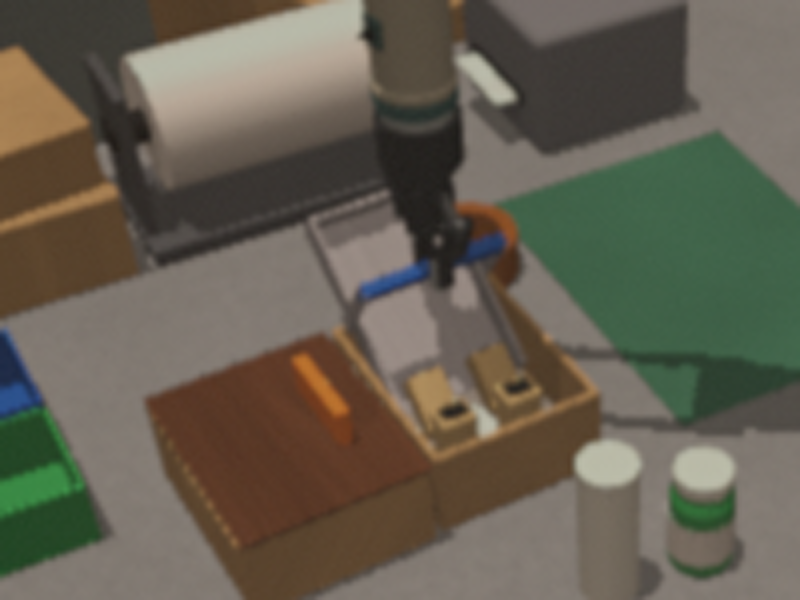

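View pics/w14.png

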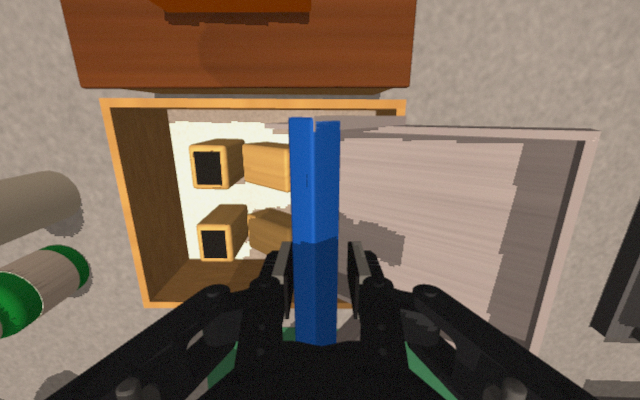

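```bash
python3 -m jog '[[[0,5,-3,0,0.34],[0,11,-5,0,0.34],[0,17,-8,0,0.34],[0,23,-10,0,0.34],[0,29,-12,0,0.34],[0,35,-13,0,0.34],[0,41,-15,0,0.34],[0,48,-16,0,0.34],[0,55,-17,0,0.34],[0,58,-17,0,0.34],[0,58,-17,0,0.34]]]';python3 -c "
from h import *
calc([.496,-.3275,.189],-1.525)
snap('scene','s15.png',(160,60,360,210),4);snap('wrist','w15.png')
"
```

```text
t: 23.1
eef_pos: [0.4966, -0.3512, 0.3431]
eef_rot: [1.0, 0.022, 0.0, 0.0]
contact_force: [0.2, -0.7, 0.1]
finger_gap: 0.339
t 23.1 grasp now [ 0.4966 -0.3512  0.1881] tooly -1.526 tilt 0.0001 j [-0.73  0.36  1.53  0.    1.25  0.8 ]
shift [  0.4 -23.7  -0.9] spin -0.1 gap 0.339 F [ 0.2 -0.7  0.1]
```

View pics/s15.png

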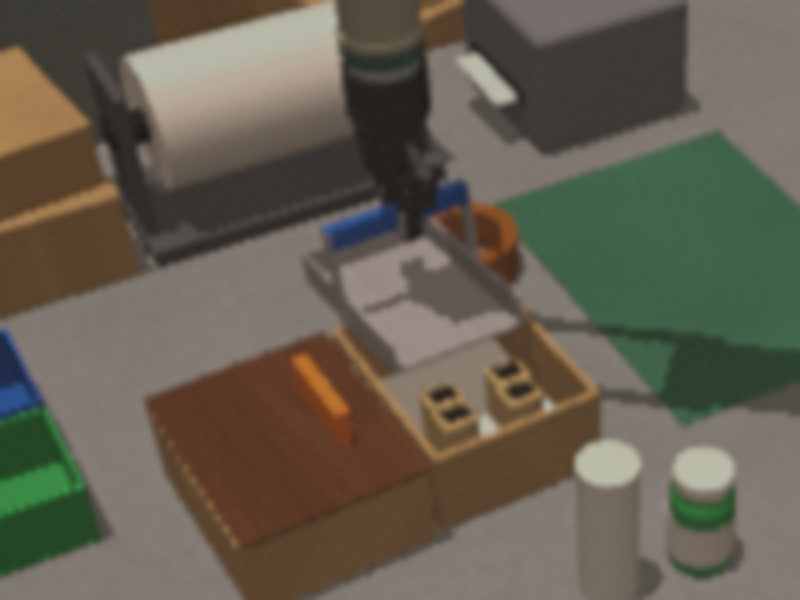

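View pics/w15.png

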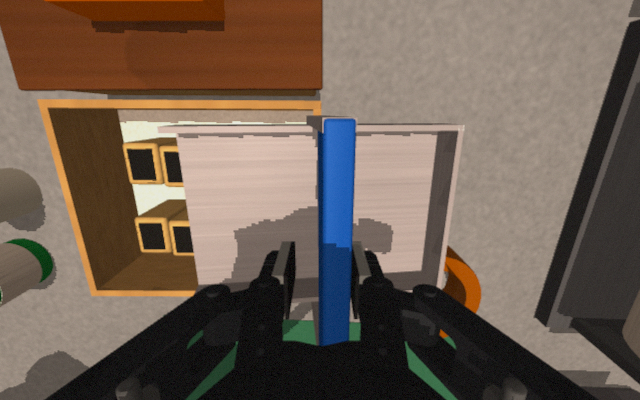

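```bash
python3 -m jog '[[[0,0,0,0,0.25],[0,0,0,0,0.15],[0,0,0,0,0.05],[0,0,0,0,0.05],[0,0,0,0,0.05],[0,0,-10,0,0.05],[0,0,-30,0,0.05],[0,0,-60,0,0.05],[0,0,-90,0,0.05],[0,0,-120,0,0.05],[0,0,-125,0,0.05],[0,0,-125,0,0.05]]]' 80;python3 -c "
from h import *
calc([.459,.2227,.31],-.652)
snap('scene','s16.png',(160,20,400,210),3);snap('top','t16.png',(350,110,480,260),5)
"
```

```text
t: 24.4
eef_pos: [0.4966, -0.3509, 0.4685]
eef_rot: [1.0, 0.023, 0.0, 0.001]
contact_force: [0.1, -0.2, -5.6]
finger_gap: 0.149
t 24.4 grasp now [ 0.4967 -0.3512  0.3136] tooly -1.526 tilt 0.0019 j [-0.73  0.3   1.32 -0.    1.52  0.8 ]
shift [ -11.6 -574.8    2.6] spin -50.1 gap 0.149 F [ 0.1 -0.2 -5.6]
```

View pics/s16.png

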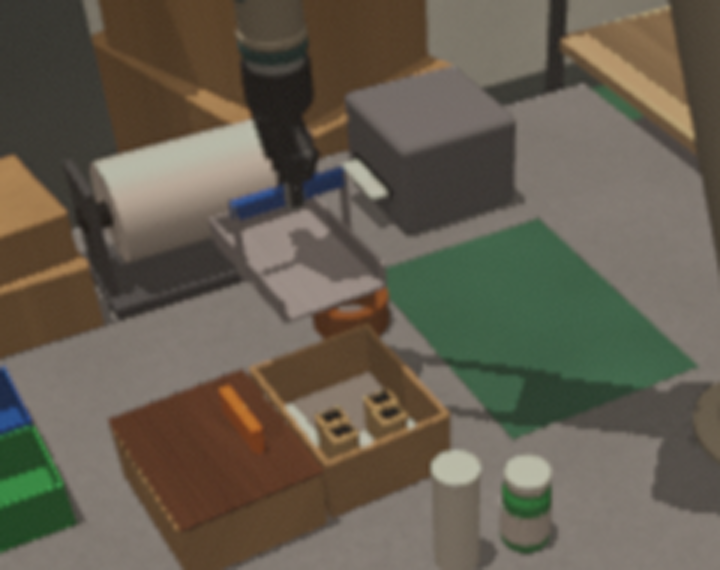

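View pics/t16.png

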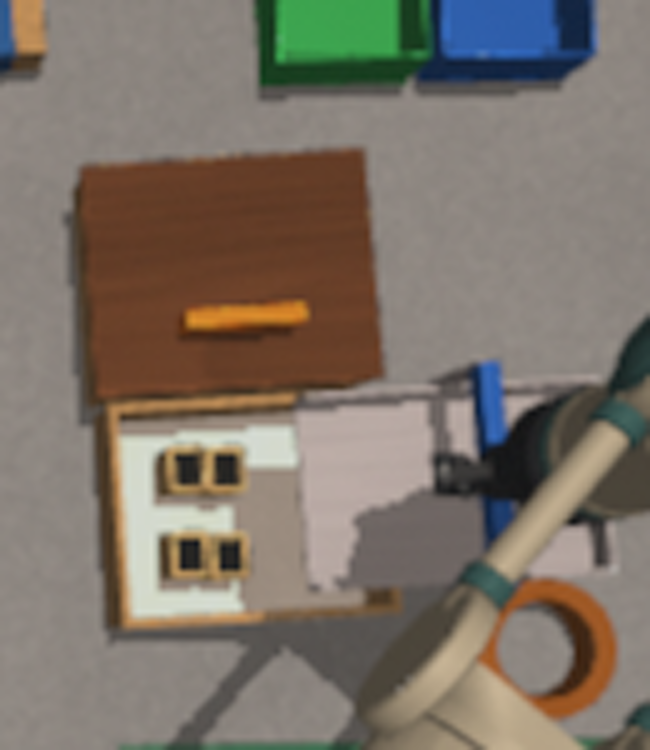

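```bash
python3 -m jog '[[[0,-15,0,0,0.05],[-1,-45,0,-3,0.05],[-2,-85,0,-7,0.05],[-3,-125,0,-11,0.05],[-4,-165,0,-15,0.05],[-4,-205,0,-19,0.05],[-5,-245,0,-23,0.05],[-6,-285,0,-27,0.05],[-7,-325,0,-31,0.05],[-8,-365,0,-35,0.05],[-8,-405,0,-39,0.05],[-9,-440,0,-42,0.05]]]';python3 -c "
from h import *
calc([.459,.2227,.31],-.652)"
```

```text
t: 25.7
eef_pos: [0.4661, 0.091, 0.4669]
eef_rot: [0.925, 0.381, -0.001, -0.001]
contact_force: [0.4, -0.5, -3.2]
finger_gap: 0.147
t 25.7 grasp now [0.4657 0.0912 0.3119] tooly -0.789 tilt 0.0029 j [0.05 0.09 1.59 0.   1.46 0.83]
shift [ 87.8 -98.4   2.1] spin -7.8 gap 0.147 F [ 0.4 -0.5 -3.2]
```

```bash
python3 -m jog '[[[26,-29,0,-2,0.05],[50,-55,0,-4,0.05],[70,-78,0,-6,0.05],[82,-92,0,-7,0.05],[88,-98,0,-8,0.05],[88,-98,20,-8,0.05],[88,-98,60,-8,0.05],[88,-98,105,-8,0.05],[88,-98,150,-8,0.05],[88,-98,185,-8,0.05],[88,-98,203,-8,0.05],[88,-98,208,-8,0.05]]]'; python3 -m jog '[[[0,0,0,0,0.05],[0,0,2,0,0.05],[0,0,2,0,0.05]]]';python3 -c "
from h import *
calc([.459,.2227,.0985],-.652)
snap('scene','s17.png',(240,130,420,290),4)"
```

```text
t: 26.9
eef_pos: [0.4598, 0.2192, 0.2573]
eef_rot: [0.897, 0.443, -0.004, -0.0]
contact_force: [-0.4, -0.2, -4.1]
finger_gap: 0.147
t: 27.2
eef_pos: [0.462, 0.2202, 0.2594]
eef_rot: [0.896, 0.443, 0.001, 0.0]
contact_force: [0.3, 0.6, -3.4]
finger_gap: 0.147
t 27.2 grasp now [0.4624 0.2203 0.1044] tooly -0.653 tilt 0.0026 j [0.31 0.31 1.86 0.   0.97 0.96]
shift [ 0.2 -3.9  5.9] spin -0.0 gap 0.147 F [ 0.3  0.6 -3.4]
```

View pics/s17.png

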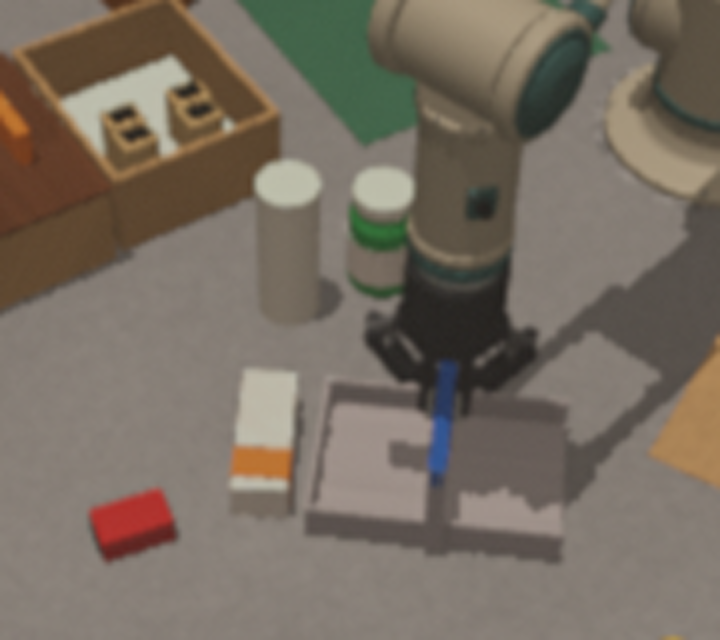

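```bash
python3 -m jog '[[[0,-4,0,0,0.05],[0,-4,3,0,0.05],[0,-4,5,0,0.05],[0,-4,5,0,0.05]]]';python3 -m jog '[[[0,0,1,0,0.05],[0,0,1,0,0.05],[0,0,1,0,0.05]]]'
```

```text
t: 27.65
eef_pos: [0.458, 0.2228, 0.2539]
eef_rot: [0.896, 0.443, 0.0, -0.0]
contact_force: [-3.3, 1.2, 4.4]
finger_gap: 0.145
t: 27.95
eef_pos: [0.4578, 0.2229, 0.2536]
eef_rot: [0.896, 0.443, 0.0, -0.0]
contact_force: [-5.9, 2.0, 8.1]
finger_gap: 0.15
```

On the bench (upward force). I release slowly and rise.

```bash
python3 -m jog '[[[0,0,-1,0,0.05],[0,0,-1,0,0.2],[0,0,-1,0,0.4],[0,0,-1,0,0.6],[0,0,-1,0,0.6],[0,0,-10,0,0.6],[0,0,-30,0,0.6],[0,0,-60,0,0.6],[0,0,-100,0,0.6],[0,0,-150,0,0.6],[0,0,-170,0,0.6],[0,0,-170,0,0.6]]]' 20;python3 -c "
from h import *
calc([.459,.2227,.0985],-.652)
snap('scene','s18.png');snap('top','t18.png');snap('wrist','w18.png')"
```

```text
t: 29.15
eef_pos: [0.459, 0.2227, 0.4268]
eef_rot: [0.896, 0.443, 0.005, 0.001]
contact_force: [1.0, -0.3, 0.0]
finger_gap: 0.598
t 29.15 grasp now [0.4604 0.2232 0.2718] tooly -0.653 tilt 0.0092 j [0.32 0.16 1.6  0.   1.37 0.97]
shift [ -1.3  -0.9 173.3] spin -0.0 gap 0.598 F [ 1.  -0.3  0. ]
```

View pics/s18.png

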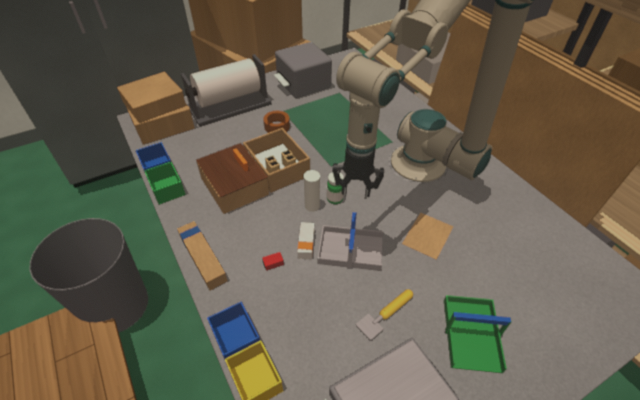

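View pics/w18.png

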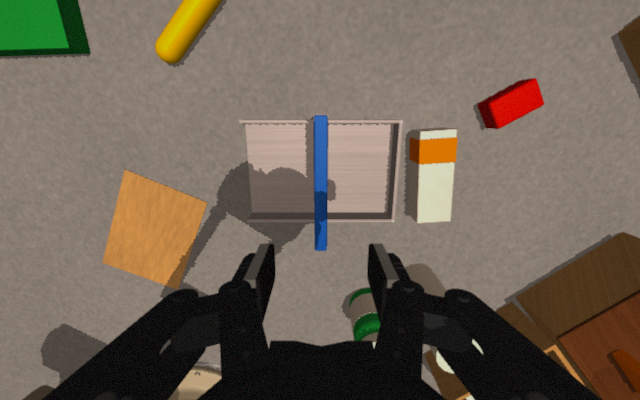

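View pics/t18.png

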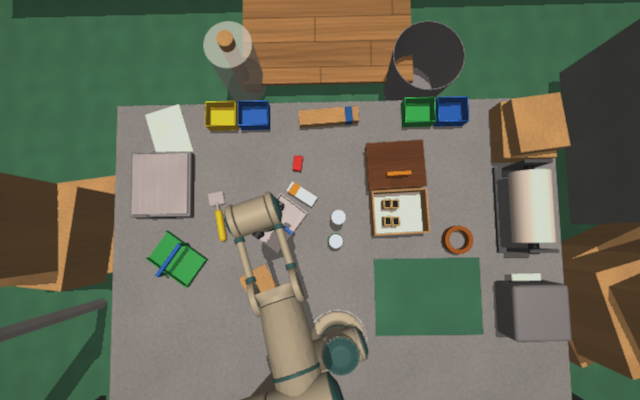

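The scene view shows the tray flat and empty at (350,245), and the top view shows four feet in the carton at about (390,213). The cover is on the closed box at (396,165), and the jar, roll, tape, scraper and small box are at their starting pixels. I hand in.

```bash
python3 -m jog '[[[0,0,0,0,0.6],[0,0,0,0,0.6],[0,0,0,0,0.6]]]'; python3 -c "
from plant import job
print(job.hand_in())"
```

```text
t: 29.6
eef_pos: [0.4583, 0.2224, 0.4212]
eef_rot: [0.896, 0.443, -0.001, -0.0]
contact_force: [-0.1, 0.2, -0.7]
finger_gap: 0.599
the job is handed in; nothing more can be done
None
```

The job is done and handed in at about 29.6 s of the 72 s allowed; `hand_in` gives no verdict.

- **Cover:** I slid it by its rib onto the closed box. Measured from the top camera, its centre is about 2 mm from the box's centre.
- **Tipping:** The moves cannot tilt the tool, so I rested the tray on the carton's right rim and opened the fingers loosely around the bar. Moving the bar towards the open edge then tilted the tray to about 35° (estimated from the tool's position; the tilt itself was not measured).
- **Two pours:** The first pour released only two feet; the other two stopped against them. I moved the tray back 20 mm and tipped it again, and those two came out as well.
- **Tray:** I set the empty tray down flat at its old place, let go and raised the gripper clear.

**Last checks:** The final pictures show all four feet standing upright inside the carton and the cover on the closed box. The tray is empty and flat, and the bystanders and both boxes look unmoved. Flatness and "unmoved" were judged from the pictures, not measured again. One disagreement: the two cameras put the carton about 2 to 5 mm apart, which was within the room I had.

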